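# Set the grain mill's stones by feel

## Task

Set the stone grain mill for fine flour: turn its hopper clockwise, towards fine, until you feel the stones just touch, without forcing them together, then turn it back by one division of the scale on the far side and let go. Leave the jar, the butter dish, the colander and the measuring cup where they stand.

Things in the scene. Friction and masses are not known exactly. Their poses are not given: they have to be found in the camera images.
- mill: household stone grain mill, fixed: beech case 200 x 200 x 175 mm. Origin: centre of its underside, on the hopper's turning axis; z up; x points out of its spout side, away from the robot. The chute there reaches 163 mm from the axis, 100 to 150 mm above the slab. The stones are inside, out of sight; where they touch changes with wear and cannot be seen
- scale_mid (a point): middle line of the scale, 90 mm from the axis along the mill's x, 183 mm above the slab, axes as the mill's. The scale is a round aluminium plate (198 mm across) on the case, under the hopper: black lines every 30 degrees (one division) from -90 to +90 degrees about this line, with black dots between that grow smaller clockwise (finer)
- hopper: wooden hopper, turned as a wheel to set the stones; clockwise from above is finer. Origin on the axis, 183.5 mm above the slab; z up; x towards its pointer. A scalloped disc 158 mm across, 25 mm high; on it an open round cup. Turns 100 degrees to either side of the mill's x at constant height, with a steady drag of about 0.22 N m (3 N at the rim), and stays where it is left
- hopper_rim (a point): centre of the hopper's mouth, on the axis level with the rim top, 298.5 mm above the slab; turns with the hopper, x towards the pointer. The cup is 150 mm across outside; its wall is 9 mm thick, upright over the top 57 mm and can be pinched from above; the inside is open for 85 mm down
- pointer (a point): tip of the red pointer on the hopper's rim, 90 mm from the axis, just above the scale plate, on the side away from the robot; turns with the hopper. Starts 10 to 55 degrees anticlockwise of the scale's middle line; the stones touch with it 14 to 63 degrees clockwise of that line: resistance rises steeply within 2 degrees. Over 25 N between them (1.5 N m above the drag) harms the stones
- jar: empty glass clip-top jar, loose, 100 mm across, 154 mm high; origin at the centre of its underside
- butter_dish: white ceramic butter dish with domed lid, loose, 100 x 165 mm, 90 mm high; origin at the centre of its underside
- colander: green enamel colander, loose, 216 mm across (272 mm over the handles), 103 mm high; origin at the centre of its underside
- measuring_cup: stainless steel measuring cup, loose, standing under the mill's chute, 78 mm across, 70 mm high, flat handle to its +y side reaching 126 mm from the centre; origin at the centre of its underside

How it is judged:
On the way:
1. the stones are brought to touch, with at least 1.5 N between them (contact force between hopper and mill above 1.5 N), for 0.1 s.
At the end, for the whole second after the job is handed in: The hopper is at rest, its pointer one division (30 degrees, give or take 7.5) anticlockwise of where the stones touch (the bearing of lower_stone_c0, hidden 60 mm from the axis), the stones apart; jar, butter dish, colander and measuring cup within 20 mm of where they stood (horizontal distance between pointer and lower_stone_c0 between 0.0415 and 0.056 m and contact force between hopper and mill below 0.5 N and angular speed of hopper below 0.03 rad/s and distance of each of jar, butter_dish, colander, measuring_cup from where it was at the start of the episode below 0.02 m).
It fails at once if the stones are forced together with more than 25 N (contact force between hopper and mill above 25 N).
It fails at once if the jar, butter dish, colander or measuring cup is shifted by more than 20 mm (distance of any of jar, butter_dish, colander, measuring_cup from where it was at the start of the episode above 0.02 m).
It also fails if it takes over 72 s, if anything falls off the work surface, if the arm or the gripper's body presses on something with over 40 N, if the wrist force passes 120 N, or if a joint passes its speed limit or range.

## Robot

A 6-joint arm with a two-finger parallel gripper is mounted at the origin on the work surface. World frame = base frame: x ahead of the robot, y to its left, z up, the work surface at z = 0. Lengths are in m, angles in rad, forces in N, time in s.
With the tool pointing down it reaches from about 0.35 to 0.975 m from the base axis. Payload 4.9 kg.
Tool frame: the origin (TCP) lies midway between the tips of the shut fingers; the grasp point (between the pads) lies 19 mm behind it; z points along the fingers, y is the line along which they close (so a half turn about z gives the same grasp; the last joint's range is limited). The gripper opens to 85 mm and grips with 20 to 120 N. Pads are 22 mm wide; open, the fingers measure 114 mm over their backs; the gripper's body (76 mm by 85 mm) begins 54 mm behind the grasp point. The pads swing forward as they close: fully open they stand 13 mm farther back than shut.
Start: joints at [-0.119, 0.053, 1.613, -0, 1.476, -0.119], TCP at [0.625, 0, 0.231] pointing down, gripper open.
Joint ranges: [-3.01, 3.01], [-1.01, 2.22], [0.06, 2.58], [-1.02, 4.17], [0.09, 2.62], [-3.14, 3.14]. Speed limits (rad/s): [2.57, 2.57, 3.14, 3.14, 3.14, 3.14].

## Interface

Orientations are given as a unit quaternion [w, x, y, z].
In Python, from plant import state, grab_frame, job_done, cut_out, place_of gives the robot as it stands.
- The arm moves only by the tool jog_arm, never from a script. Its argument "motion" is text: rows parted by semicolons, each of 7 numbers parted by spaces: the opening in per cent of the stroke, from 0 (shut) to 100 (fully open), then the shift along the tool's x, y, z as a fraction of full scale, then the turn, a rotation vector about the tool's x, y, z as a fraction of full scale. A call has exactly 5 rows; each row is the pose to reach, as a shift and turn from the pose commanded when the call began, along the tool's axes at that moment; what a row does not reach only later rows make up. Full scale, the value 1, is 50 cm for a shift and 1.5 rad for a turn. A row lasts 1/8 s, in which the tool goes at most 62.5 mm and 10.7 degrees, less where a joint would pass 70% of its speed; a pose out of reach is approached as far as the arm can. A call with a number of a shift or a turn outside -1 to 1 is refused whole. A call with a gripper value outside its range is refused whole. The fingers move at their own pace and stop on an object; the grip force is fixed at half the most. Time passes only in rows, so rows that repeat a pose let the fingers close, or fill a call up. It gives the time, the measured TCP pose, the force, the opening and the grip force at its end, in the units of the state.
- state(): the state, without advancing time (a new reading comes with each control period).
- grab_frame(name): name is "scene" or "side" or "wrist"; returns a dict with "color" (384x512x3 uint8, red, green, blue), "range_z" (384x512 float32, m along the optical axis (not along the pixel's ray), 0 where there is no reading), "intrinsics" (3x3 intrinsics, pixels), "k1" (the pictures are not rectified: a ray, as slopes to the right and down, at radius r is drawn at 1 + k1 r^2 times it, then the intrinsics apply), "world_from_camera" (4x4, takes a point from camera to world coordinates). Camera axes: x right, y up, looking along -z (the intrinsics and any distortion apply to the point x, -y, -z); pixel columns grow to the right and rows downward; lengths in m; the calibration is good to about 2 mm. A picture is of the moment at which its call begins.
- job_done(): hands the job in; it is judged then, once.
Trained networks look in the newest picture that a camera, given by its name, has taken for a name from the list of things; names that differ only in an ending like _2 or _b are one class to them, and where a whole thing is asked for, a point or a joint stands for the part that bears it (a point fixed in the world has none). Each returns a list of dicts, best first, with "p" (0 to 1); they miss things now and then, are a little off and sometimes report something else, mostly with a low value. They report only what shows in the picture. A call takes as long as a camera call.
- cut_out(camera, thing): "pixels" (384x512 bool, what is visible of it).
- place_of(camera, thing): "at" ([x, y, z] in m, in world coordinates, good to about 4 mm: a listed point, or the origin of a listed thing).
The state is a dict: "time": time; "joint_pos": joint angles; "joint_vel": joint speeds; "joint_efforts": joint torques, N m; "tool_pos": TCP position; "tool_rot": TCP orientation; "contact_force": force on the tool from outside, world axes, zero at the start; "ft_torque": the same for the moment, N m; "gripper_width": opening from 0.0 (shut) to 1.0 (fully open); "grasp_force": force on a finger pad.
Only numpy, scipy, OpenCV 4.12 (cv2) and the standard library are available. Lean on these libraries where they do the work, as an engineer would, in place of code of your own. Each camera call takes 0.05 s, during which the arm holds its last target. There are 200 camera calls.

## Working session

There is one attempt and no reset: what is moved stays moved. The work goes in short steps, Python scripts to look and compute and a tool call to move; the robot and the scene stay as the last step left them, time stands still between calls to the robot, and variables do not carry over. Pictures are saved under pics/ and viewed, at most 10 in all, crops included, and the job is handed in when it is done.

Besides the shell and the picture viewer there is one more tool, called after "Call:" by a JSON object that holds its "method" and its "body", one argument or row to a line. jog_arm: Moves the arm, as the interface text tells. Shift numbers are shares of 50 cm and turn numbers shares of 1.5 rad, none past 1 either way. Its arguments: {"type":"object","properties":{"motion":{"type":"string"}},"required":["motion"]}

```bash
mkdir -p pics; python3 - <<'E'
from plant import *
import cv2,numpy as np
s=state();print(s)
ims=[]
for c in["scene","side"]:
    f=grab_frame(c);ims.append(f["color"])
    for t in["mill","scale_mid","hopper","hopper_rim","pointer","jar","butter_dish","colander","measuring_cup"]:
        r=place_of(c,t);print(c,t,[(np.round(q["at"],3),round(q["p"],2)) for q in r[:2]])
im=np.hstack(ims)[:,:,::-1];cv2.imwrite("pics/a.png",cv2.resize(im,(800,300),interpolation=cv2.INTER_AREA))
E
```

```text
{'time': 0.0, 'joint_pos': array([-1.18973217e-01,  5.33723880e-02,  1.61430384e+00, -4.97058138e-06,
        1.47600392e+00, -1.18995670e-01]), 'joint_vel': array([ 0.00056081,  0.00052144, -0.00017745, -0.00033154, -0.00249231,
       -0.00010637]), 'joint_efforts': array([ 2.70554956e-04, -3.93670499e+01, -3.70175600e+01, -1.62778279e-04,
        6.93513779e-03, -6.06393527e-06]), 'tool_pos': array([6.24371334e-01, 9.09117318e-05, 2.30047519e-01]), 'tool_rot': array([-8.18902299e-04,  7.07098290e-01,  7.07114502e-01, -6.47159399e-04]), 'contact_force': array([-0.23289729,  0.37446022,  0.46344156]), 'ft_torque': array([0.02366336, 0.03682563, 0.01733196]), 'grasp_force': 0.0, 'gripper_width': 0.9985025394695096}
scene mill [(array([ 0.542,  0.088, -0.003]), 0.9)]
scene scale_mid [(array([0.621, 0.057, 0.182]), 0.88)]
scene hopper [(array([0.544, 0.084, 0.184]), 0.66)]
scene hopper_rim [(array([0.543, 0.09 , 0.299]), 0.73)]
scene pointer [(array([0.627, 0.124, 0.188]), 0.56)]
scene jar [(array([ 0.637, -0.365,  0.001]), 0.87), (array([0.539, 0.085, 0.184]), 0.25)]
scene butter_dish [(array([ 0.418, -0.386,  0.002]), 0.95)]
scene colander [(array([ 0.411,  0.381, -0.004]), 0.9)]
scene measuring_cup [(array([0.684, 0.031, 0.003]), 0.7)]
side mill [(array([ 0.542,  0.089, -0.002]), 0.7)]
side scale_mid [(array([0.629, 0.055, 0.182]), 0.79)]
side hopper []
side hopper_rim [(array([0.541, 0.087, 0.299]), 0.96), (array([0.539, 0.089, 0.183]), 0.17)]
side pointer []
side jar [(array([ 0.633, -0.363,  0.002]), 0.76), (array([0.54 , 0.089, 0.296]), 0.62)]
side butter_dish [(array([ 0.422, -0.386,  0.002]), 0.98)]
side colander [(array([0.411, 0.379, 0.001]), 0.96)]
side measuring_cup [(array([0.687, 0.032, 0.001]), 0.84), (array([ 0.421, -0.386,  0.001]), 0.46)]
```

View pics/a.png

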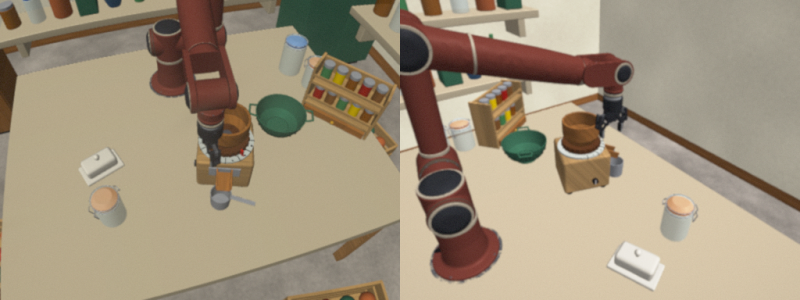

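Call:
{"method": "jog_arm", "body": {
  "motion": "100 0 0 -0.125 0 0 0; 100 0 0 -0.25 0 0 0; 100 0.1 -0.02 -0.258 0 0 -0.12; 100 0.2 -0.05 -0.258 0 0 -0.24; 100 0.284 -0.074 -0.258 0 0 -0.36"
}}

```text
time: 1.62
tool_pos: [0.5875, 0.1435, 0.3607]
tool_rot: [0.0, 0.49, 0.872, 0.0]
contact_force: [0.6, 0.6, 0.6]
gripper_width: 1.002
grasp_force: 0.0
```

Call:
{"method": "jog_arm", "body": {
  "motion": "100 0 0 0 0 0 -0.11; 100 0 0 0 0 0 -0.222; 100 0 0 0 0 0 -0.222; 100 0 0 0 0 0 -0.222; 100 0 0 0 0 0 -0.222"
}}

```text
time: 2.25
tool_pos: [0.588, 0.1418, 0.3603]
tool_rot: [-0.0, 0.343, 0.939, -0.0]
contact_force: [0.7, 0.5, 0.5]
gripper_width: 0.999
grasp_force: 0.0
```

```bash
cat > h.py <<'E'
from plant import *
import numpy as np
from scipy.spatial.transform import Rotation as R
A=np.array([0.5425,0.088])
def rep():
    s=state();q=s["tool_rot"];M=R.from_quat(np.r_[q[1:],q[0]]).as_matrix()
    p=s["tool_pos"];d=p[:2]-A
    print("t",round(s["time"],2),"p",np.round(p,4),"yaw(y)",round(np.degrees(np.arctan2(M[1,1],M[0,1])),2),"az",round(np.degrees(np.arctan2(d[1],d[0])),2),"r",round(np.hypot(*d),4),"tilt",np.round(M[:2,2],4))
    F=s["contact_force"];T=s["ft_torque"]
    print("F tool",np.round(M.T@F,2),"Ttool",np.round(M.T@T,2),"grip",s["gripper_width"],s["grasp_force"])
E
python3 - <<'E'
from h import *
import cv2
rep()
f=grab_frame("scene");g=grab_frame("wrist")
for c in["scene","side","wrist"]:
    if c=="side":grab_frame(c)
    for t in["hopper_rim","hopper","pointer","scale_mid","mill"]:
        print(c,t,[(np.round(q["at"],3),round(q["p"],2)) for q in place_of(c,t)[:1]])
# rim circle from depth
for c in["scene","side","wrist"]:
    f=grab_frame(c);d=f["range_z"];K=f["intrinsics"];h,w=d.shape
    u,v=np.meshgrid(np.arange(w),np.arange(h))
    pts=cv2.undistortPoints(np.stack([u,v],-1).reshape(-1,1,2).astype(float),K,np.array([f["k1"],0,0,0.])).reshape(h,w,2)
    P=np.stack([pts[...,0]*d,-pts[...,1]*d,-d],-1)@f["world_from_camera"][:3,:3].T+f["world_from_camera"][:3,3]
    m=(d>0)&(np.abs(P[...,2]-.2985)<.004)&(np.abs(np.hypot(P[...,0]-A[0],P[...,1]-A[1])-.0705)<.012)
    q=P[m]
    if len(q)<20: print(c,len(q));continue
    from scipy.optimize import least_squares
    r=least_squares(lambda a:np.hypot(q[:,0]-a[0],q[:,1]-a[1])-.0705,A,loss="soft_l1",f_scale=.003)
    print(c,len(q),r.x,np.std(r.fun),q[:,2].mean())
cv2.imwrite("pics/b.png",g["color"][:,:,::-1])
E
```

```text
t 2.25 p [0.588  0.1418 0.3603] yaw(y) 49.93 az 49.78 r 0.0705 tilt [-0.  0.]
F tool [-0.24  0.87 -0.47] Ttool [0.02 0.02 0.04] grip 0.9988014506414341 0.0
scene hopper_rim [(array([0.537, 0.09 , 0.301]), 0.57)]
scene hopper [(array([0.542, 0.086, 0.188]), 0.78)]
scene pointer [(array([0.628, 0.123, 0.186]), 0.89)]
scene scale_mid [(array([0.621, 0.059, 0.18 ]), 0.81)]
scene mill [(array([ 0.541,  0.091, -0.002]), 0.79)]
side hopper_rim [(array([0.541, 0.086, 0.3  ]), 0.71)]
side hopper [(array([0.541, 0.089, 0.183]), 0.87)]
side pointer []
side scale_mid [(array([0.624, 0.056, 0.185]), 0.77)]
side mill [(array([0.543, 0.09 , 0.182]), 0.72)]
wrist hopper_rim [(array([0.54 , 0.09 , 0.298]), 0.97)]
wrist hopper [(array([0.538, 0.089, 0.186]), 0.6)]
wrist pointer [(array([0.622, 0.121, 0.191]), 0.57)]
wrist scale_mid [(array([0.624, 0.121, 0.186]), 0.31)]
wrist mill [(array([ 0.418, -0.385,  0.002]), 0.34)]
scene 532 [0.54273888 0.08720655] 0.0029347883653373 0.29831270928030834
side 283 [0.53746789 0.08583737] 0.002928284076430458 0.2977537539588853
wrist 5856 [0.53893766 0.08795946] 0.0026453427839665464 0.29807441371335985
```

View pics/b.png

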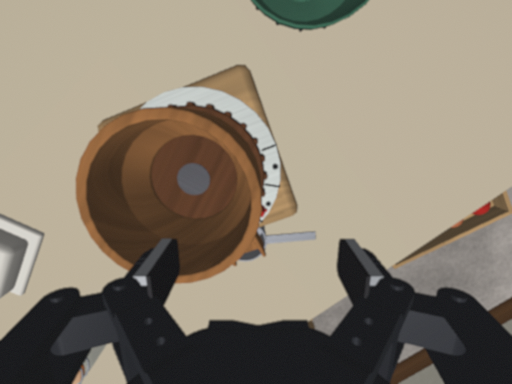

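The wrist picture shows the cup rim between the open fingers, the cup centre near pixel (170,190) and the red pointer near (265,213). The way down is clear, so I'll lower and pinch the wall.

Call:
{"method": "jog_arm", "body": {
  "motion": "100 0 -0.003 0.1 0 0 0; 100 0 -0.003 0.194 0 0 0; 100 0 -0.003 0.194 0 0 0; 30 0 -0.003 0.194 0 0 0; 0 0 -0.003 0.194 0 0 0"
}}

```text
time: 3.92
tool_pos: [0.5885, 0.141, 0.2668]
tool_rot: [0.002, 0.342, 0.94, 0.001]
contact_force: [-0.1, -0.1, -0.5]
gripper_width: 0.601
grasp_force: 0.0
```

Call:
{"method": "jog_arm", "body": {
  "motion": "0 0 0 0 0 0 0; 0 0 0 0 0 0 0; 0 0 0 0 0 0 0; 0 0 0 0 0 0 0; 0 0 0 0 0 0 0"
}}

```text
time: 4.55
tool_pos: [0.5868, 0.1396, 0.2645]
tool_rot: [0.0, 0.342, 0.94, -0.001]
contact_force: [-2.2, -4.6, 4.2]
gripper_width: 0.099
grasp_force: 60.7
```

```bash
sed -i 's/0.5425/0.5405/' h.py; python3 -c "
from h import *
rep()"
```

```text
t 4.55 p [0.5868 0.1396 0.2645] yaw(y) 50.02 az 48.14 r 0.0693 tilt [-0.0005 -0.0027]
F tool [-1.25 -4.98 -4.16] Ttool [ 0.78  0.02 -0.22] grip 0.09935725559210222 60.72836637496948
```

Call:
{"method": "jog_arm", "body": {
  "motion": "0 -0.0098 -0.0003 0 0 0 0.0465; 0 -0.0196 -0.0014 0 0 0 0.0931; 0 -0.0293 -0.0031 0 0 0 0.1396; 0 -0.0389 -0.0055 0 0 0 0.1862; 0 -0.0482 -0.0085 0 0 0 0.2327"
}}

```text
time: 5.18
tool_pos: [0.6015, 0.1205, 0.2645]
tool_rot: [-0.001, 0.501, 0.866, -0.002]
contact_force: [-9.3, -5.7, 5.2]
gripper_width: 0.098
grasp_force: 60.9
```

```bash
python3 -c "
from h import *
rep()"
```

```text
t 5.17 p [0.6015 0.1205 0.2645] yaw(y) 29.89 az 28.04 r 0.0691 tilt [-0.0036 -0.0034]
F tool [ -0.29 -10.94  -5.19] Ttool [ 1.39 -0.06 -0.26] grip 0.09847751523646367 60.88252365589142
```

Call:
{"method": "jog_arm", "body": {
  "motion": "0 -0.0098 -0.0013 0 0 0 0.0465; 0 -0.0196 -0.0034 0 0 0 0.0931; 0 -0.0293 -0.0051 0 0 0 0.1396; 0 -0.0389 -0.0075 0 0 0 0.1862; 0 -0.0482 -0.0105 0 0 0 0.2327"
}}

```text
time: 5.8
tool_pos: [0.6087, 0.0977, 0.2645]
tool_rot: [-0.001, 0.643, 0.766, -0.002]
contact_force: [-9.7, -3.2, 5.4]
gripper_width: 0.095
grasp_force: 61.0
```

```bash
sed -i 's/^    print("F tool"/    print("Q",round((M.T@T)[2]-.07*(M.T@F)[0],3))\n&/' h.py; python3 - <<'E'
from h import *
rep()
grab_frame("scene")
for t in["pointer","scale_mid"]:
    for q in place_of("scene",t)[:1]:
        d=q["at"][:2]-A; print(t,q["at"],q["p"],np.degrees(np.arctan2(d[1],d[0])))
E
```

```text
t 5.8 p [0.6087 0.0977 0.2645] yaw(y) 9.93 az 8.08 r 0.0689 tilt [-0.0041 -0.002 ]
Q -0.334
F tool [ -1.54 -10.1   -5.32] Ttool [ 1.27 -0.2  -0.44] grip 0.09483199155918391 61.01500332355499
pointer [0.6263, 0.0577, 0.1869] 0.9 -19.450513207633822
scale_mid [0.6233, 0.0571, 0.1801] 0.74 -20.464991216756335
```

Call:
{"method": "jog_arm", "body": {
  "motion": "0 -0.0049 -0.0005 0 0 0 0.0233; 0 -0.0098 -0.0013 0 0 0 0.0465; 0 -0.0147 -0.0026 0 0 0 0.0698; 0 -0.0196 -0.0034 0 0 0 0.0931; 0 -0.0196 -0.0034 0 0 0 0.0931"
}}

```text
time: 6.58
tool_pos: [0.6093, 0.0879, 0.2645]
tool_rot: [-0.0, 0.695, 0.719, -0.001]
contact_force: [-7.7, -2.8, 3.5]
gripper_width: 0.097
grasp_force: 60.8
```

```bash
python3 -c "
from h import *
rep()"
```

```text
t 6.58 p [0.6093 0.0879 0.2645] yaw(y) 2.01 az -0.12 r 0.0688 tilt [-0.0024 -0.0018]
Q 0.036
F tool [-2.52 -7.84 -3.46] Ttool [ 0.88 -0.4  -0.14] grip 0.09734817462372487 60.75937807559967
```

Call:
{"method": "jog_arm", "body": {
  "motion": "0 -0.001 0 0 0 0 0.0047; 0 -0.002 0 0 0 0 0.0093; 0 -0.003 -0.0001 0 0 0 0.014; 0 -0.0037 -0.0001 0 0 0 0.0175; 0 -0.0037 -0.0001 0 0 0 0.0175"
}}

```text
time: 7.2
tool_pos: [0.6093, 0.0863, 0.2645]
tool_rot: [-0.0, 0.704, 0.711, -0.001]
contact_force: [-7.5, -2.3, 4.1]
gripper_width: 0.093
grasp_force: 60.9
```

```bash
python3 -c "
from h import *
rep()"
```

```text
t 7.2 p [0.6093 0.0863 0.2645] yaw(y) 0.56 az -1.4 r 0.0688 tilt [-0.0024 -0.0014]
Q -0.15
F tool [-2.22 -7.58 -4.07] Ttool [ 0.83 -0.32 -0.31] grip 0.09283965047995735 60.87856829166412
```

Call:
{"method": "jog_arm", "body": {
  "motion": "0 -0.0007 0 0 0 0 0.0035; 0 -0.0015 -0.0003 0 0 0 0.007; 0 -0.0022 -0.0005 0 0 0 0.0105; 0 -0.003 -0.0008 0 0 0 0.014; 0 -0.0037 -0.001 0 0 0 0.0175"
}}

```text
time: 7.82
tool_pos: [0.6092, 0.0846, 0.2645]
tool_rot: [-0.0, 0.713, 0.701, -0.001]
contact_force: [-5.0, -2.4, 3.2]
gripper_width: 0.096
grasp_force: 60.9
```

```bash
python3 -c "
from h import *
rep()"
```

```text
t 7.83 p [0.6092 0.0846 0.2645] yaw(y) -0.95 az -2.86 r 0.0688 tilt [-0.0013 -0.0012]
Q -0.16
F tool [-2.53 -5.   -3.15] Ttool [ 0.68 -0.29 -0.34] grip 0.09630146626687279 60.880640745162964
```

Call:
{"method": "jog_arm", "body": {
  "motion": "0 -0.0009 0 0 0 0 0.0047; 0 -0.0018 -0.0003 0 0 0 0.0093; 0 -0.0027 -0.0005 0 0 0 0.014; 0 -0.0036 -0.0008 0 0 0 0.0186; 0 -0.0046 -0.001 0 0 0 0.0233"
}}

```text
time: 8.45
tool_pos: [0.609, 0.0822, 0.2645]
tool_rot: [0.0, 0.725, 0.689, -0.0]
contact_force: [-4.4, -2.5, 4.1]
gripper_width: 0.093
grasp_force: 61.1
```

```bash
python3 -c "
from h import *
rep()"
```

```text
t 8.45 p [0.609  0.0822 0.2645] yaw(y) -2.97 az -4.84 r 0.0688 tilt [-0.0003 -0.0012]
Q -0.251
F tool [-2.76 -4.25 -4.07] Ttool [ 0.65 -0.4  -0.44] grip 0.09290516448105146 61.11781060695648
```

Call:
{"method": "jog_arm", "body": {
  "motion": "0 -0.001 0 0 0 0 0.0047; 0 -0.002 -0.0001 0 0 0 0.0093; 0 -0.003 -0.0002 0 0 0 0.014; 0 -0.004 -0.0003 0 0 0 0.0186; 0 -0.0049 -0.0004 0 0 0 0.0233"
}}

```text
time: 9.07
tool_pos: [0.6088, 0.0798, 0.2645]
tool_rot: [0.0, 0.737, 0.676, -0.0]
contact_force: [-4.6, -3.5, 5.0]
gripper_width: 0.097
grasp_force: 61.1
```

```bash
python3 -c "
from h import *
rep()"
```

```text
t 9.07 p [0.6088 0.0798 0.2645] yaw(y) -4.98 az -6.88 r 0.0688 tilt [-0.0001 -0.0011]
Q -0.185
F tool [-3.89 -4.29 -5.04] Ttool [ 0.6  -0.4  -0.46] grip 0.09746802762050334 61.123613119125366
```

Call:
{"method": "jog_arm", "body": {
  "motion": "0 -0.001 0 0 0 0 0.0047; 0 -0.002 -0.0001 0 0 0 0.0093; 0 -0.003 -0.0002 0 0 0 0.014; 0 -0.004 -0.0003 0 0 0 0.0186; 0 -0.0049 -0.0004 0 0 0 0.0233"
}}

```text
time: 9.7
tool_pos: [0.6084, 0.0774, 0.2645]
tool_rot: [0.0, 0.749, 0.663, -0.0]
contact_force: [-3.6, -2.6, 5.7]
gripper_width: 0.096
grasp_force: 61.1
```

```bash
python3 -c "
from h import *
rep()"
```

```text
t 9.7 p [0.6084 0.0774 0.2645] yaw(y) -6.98 az -8.85 r 0.0687 tilt [ 0.    -0.001]
Q -0.254
F tool [-3.01 -3.21 -5.65] Ttool [ 0.6  -0.48 -0.47] grip 0.09644683448636318 61.12632215023041
```

Call:
{"method": "jog_arm", "body": {
  "motion": "0 -0.001 0 0 0 0 0.0047; 0 -0.002 -0.0001 0 0 0 0.0093; 0 -0.003 -0.0002 0 0 0 0.014; 0 -0.004 -0.0003 0 0 0 0.0186; 0 -0.0049 -0.0003 0 0 0 0.0233"
}}

```text
time: 10.32
tool_pos: [0.608, 0.075, 0.2645]
tool_rot: [0.0, 0.76, 0.65, -0.0]
contact_force: [-4.1, -2.0, 5.1]
gripper_width: 0.098
grasp_force: 61.2
```

```bash
python3 -c "
from h import *
rep()"
```

```text
t 10.32 p [0.608  0.075  0.2645] yaw(y) -8.98 az -10.87 r 0.0687 tilt [ 0.0002 -0.001 ]
Q -0.202
F tool [-2.62 -3.72 -5.07] Ttool [ 0.63 -0.48 -0.38] grip 0.09838597548900273 61.1656254529953
```

Call:
{"method": "jog_arm", "body": {
  "motion": "0 -0.001 0 0 0 0 0.0047; 0 -0.002 -0.0001 0 0 0 0.0093; 0 -0.003 -0.0002 0 0 0 0.014; 0 -0.004 -0.0003 0 0 0 0.0186; 0 -0.0049 -0.0003 0 0 0 0.0233"
}}

```text
time: 10.95
tool_pos: [0.6075, 0.0726, 0.2645]
tool_rot: [0.0, 0.772, 0.636, -0.0]
contact_force: [-3.4, -3.4, 6.0]
gripper_width: 0.099
grasp_force: 61.2
```

```bash
python3 -c "
from h import *
rep()"
```

```text
t 10.95 p [0.6075 0.0726 0.2645] yaw(y) -10.99 az -12.91 r 0.0687 tilt [ 0.0002 -0.0009]
Q -0.157
F tool [-3.97 -2.72 -5.97] Ttool [ 0.68 -0.43 -0.44] grip 0.09887525954182945 61.16106569766998
```

Call:
{"method": "jog_arm", "body": {
  "motion": "0 -0.001 0 0 0 0 0.0047; 0 -0.002 -0.0001 0 0 0 0.0093; 0 -0.003 -0.0002 0 0 0 0.014; 0 -0.004 -0.0003 0 0 0 0.0186; 0 -0.0049 -0.0003 0 0 0 0.0233"
}}

```text
time: 11.58
tool_pos: [0.6069, 0.0703, 0.2645]
tool_rot: [0.0, 0.783, 0.623, -0.0]
contact_force: [-4.6, -2.1, 5.2]
gripper_width: 0.096
grasp_force: 61.2
```

```bash
python3 -c "
from h import *
rep()"
```

```text
t 11.57 p [0.6069 0.0703 0.2645] yaw(y) -12.99 az -14.92 r 0.0687 tilt [ 0.0003 -0.0009]
Q -0.224
F tool [-3.08 -4.03 -5.17] Ttool [ 0.56 -0.5  -0.44] grip 0.09573280068403521 61.16610109806061
```

Call:
{"method": "jog_arm", "body": {
  "motion": "0 -0.001 0 0 0 0 0.0047; 0 -0.002 -0.0001 0 0 0 0.0093; 0 -0.003 -0.0002 0 0 0 0.014; 0 -0.004 -0.0003 0 0 0 0.0186; 0 -0.0049 -0.0003 0 0 0 0.0233"
}}

```text
time: 12.2
tool_pos: [0.6062, 0.068, 0.2645]
tool_rot: [0.0, 0.793, 0.609, -0.0]
contact_force: [-4.5, -2.4, 4.8]
gripper_width: 0.096
grasp_force: 61.2
```

```bash
python3 -c "
from h import *
rep()"
```

```text
t 12.2 p [0.6062 0.068  0.2645] yaw(y) -14.99 az -16.94 r 0.0687 tilt [ 0.0004 -0.0008]
Q -0.19
F tool [-3.51 -3.73 -4.79] Ttool [ 0.52 -0.41 -0.44] grip 0.09575653780619799 61.15981578826904
```

Call:
{"method": "jog_arm", "body": {
  "motion": "0 -0.001 0 0 0 0 0.0047; 0 -0.002 -0.0001 0 0 0 0.0093; 0 -0.003 -0.0002 0 0 0 0.014; 0 -0.004 -0.0003 0 0 0 0.0186; 0 -0.0049 -0.0003 0 0 0 0.0233"
}}

```text
time: 12.82
tool_pos: [0.6055, 0.0657, 0.2645]
tool_rot: [0.0, 0.804, 0.595, -0.0]
contact_force: [-3.8, -1.1, 5.7]
gripper_width: 0.094
grasp_force: 61.2
```

```bash
python3 -c "
from h import *
rep()"
```

```text
t 12.82 p [0.6055 0.0657 0.2645] yaw(y) -16.99 az -18.98 r 0.0687 tilt [ 0.0004 -0.0007]
Q -0.249
F tool [-2.16 -3.29 -5.7 ] Ttool [ 0.54 -0.45 -0.4 ] grip 0.09418093112285054 61.15097165107727
```

Call:
{"method": "jog_arm", "body": {
  "motion": "0 -0.001 0 0 0 0 0.0047; 0 -0.002 -0.0001 0 0 0 0.0093; 0 -0.003 -0.0002 0 0 0 0.014; 0 -0.004 -0.0003 0 0 0 0.0186; 0 -0.0049 -0.0003 0 0 0 0.0233"
}}

```text
time: 13.45
tool_pos: [0.6046, 0.0634, 0.2645]
tool_rot: [0.0, 0.814, 0.581, -0.0]
contact_force: [-3.6, -2.7, 5.2]
gripper_width: 0.096
grasp_force: 61.1
```

```bash
python3 -c "
from h import *
rep()"
```

```text
t 13.45 p [0.6046 0.0634 0.2645] yaw(y) -19.0 az -21.0 r 0.0687 tilt [ 0.0005 -0.0007]
Q -0.157
F tool [-3.74 -2.54 -5.18] Ttool [ 0.56 -0.42 -0.42] grip 0.09555390558861314 61.14199697971344
```

Call:
{"method": "jog_arm", "body": {
  "motion": "0 -0.001 0 0 0 0 0.0047; 0 -0.002 -0.0001 0 0 0 0.0093; 0 -0.003 -0.0002 0 0 0 0.014; 0 -0.004 -0.0003 0 0 0 0.0186; 0 -0.0049 -0.0003 0 0 0 0.0233"
}}

```text
time: 14.08
tool_pos: [0.6037, 0.0612, 0.2645]
tool_rot: [0.0, 0.824, 0.566, 0.0]
contact_force: [-3.5, -2.1, 5.1]
gripper_width: 0.099
grasp_force: 61.1
```

```bash
python3 -c "
from h import *
rep()"
```

```text
t 14.07 p [0.6037 0.0612 0.2645] yaw(y) -20.99 az -23.01 r 0.0687 tilt [ 0.0005 -0.0006]
Q -0.238
F tool [-3.22 -2.52 -5.06] Ttool [ 0.49 -0.44 -0.46] grip 0.09872733303089898 61.13222122192383
```

Call:
{"method": "jog_arm", "body": {
  "motion": "0 -0.001 0 0 0 0 0.0047; 0 -0.002 -0.0001 0 0 0 0.0093; 0 -0.003 -0.0002 0 0 0 0.014; 0 -0.004 -0.0003 0 0 0 0.0186; 0 -0.0049 -0.0003 0 0 0 0.0233"
}}

```text
time: 14.7
tool_pos: [0.6027, 0.0589, 0.2645]
tool_rot: [0.0, 0.834, 0.552, 0.0]
contact_force: [-3.9, -0.9, 5.0]
gripper_width: 0.099
grasp_force: 61.1
```

```bash
python3 -c "
from h import *
rep()"
```

```text
t 14.7 p [0.6027 0.0589 0.2645] yaw(y) -23.0 az -25.04 r 0.0687 tilt [ 0.0006 -0.0006]
Q -0.236
F tool [-2.39 -3.26 -5.03] Ttool [ 0.47 -0.44 -0.4 ] grip 0.09887216284903685 61.12071633338928
```

Call:
{"method": "jog_arm", "body": {
  "motion": "0 -0.001 0 0 0 0 0.0047; 0 -0.002 -0.0001 0 0 0 0.0093; 0 -0.003 -0.0002 0 0 0 0.014; 0 -0.004 -0.0003 0 0 0 0.0186; 0 -0.0049 -0.0003 0 0 0 0.0233"
}}

```text
time: 15.32
tool_pos: [0.6016, 0.0568, 0.2645]
tool_rot: [0.0, 0.843, 0.537, 0.0]
contact_force: [-3.7, -1.3, 5.7]
gripper_width: 0.093
grasp_force: 61.1
```

```bash
python3 -c "
from h import *
rep()"
```

```text
t 15.32 p [0.6016 0.0568 0.2645] yaw(y) -25.0 az -27.06 r 0.0686 tilt [ 0.0006 -0.0005]
Q -0.245
F tool [-2.69 -2.79 -5.69] Ttool [ 0.48 -0.54 -0.43] grip 0.093468354854357 61.13365173339844
```

Call:
{"method": "jog_arm", "body": {
  "motion": "0 -0.001 0 0 0 0 0.0047; 0 -0.002 -0.0001 0 0 0 0.0093; 0 -0.003 -0.0002 0 0 0 0.014; 0 -0.004 -0.0003 0 0 0 0.0186; 0 -0.0049 -0.0003 0 0 0 0.0233"
}}

```text
time: 15.95
tool_pos: [0.6005, 0.0546, 0.2645]
tool_rot: [0.0, 0.853, 0.522, 0.0]
contact_force: [-3.3, -0.7, 5.9]
gripper_width: 0.1
grasp_force: 61.1
```

```bash
python3 -c "
from h import *
rep()"
```

```text
t 15.95 p [0.6005 0.0546 0.2645] yaw(y) -27.0 az -29.08 r 0.0686 tilt [ 0.0007 -0.0005]
Q -0.304
F tool [-2.14 -2.57 -5.87] Ttool [ 0.41 -0.46 -0.45] grip 0.10000643562308463 61.13372504711151
```

Call:
{"method": "jog_arm", "body": {
  "motion": "0 -0.001 0 0 0 0 0.0047; 0 -0.002 -0.0001 0 0 0 0.0093; 0 -0.003 -0.0002 0 0 0 0.014; 0 -0.004 -0.0003 0 0 0 0.0186; 0 -0.0049 -0.0003 0 0 0 0.0233"
}}

```text
time: 16.58
tool_pos: [0.5993, 0.0525, 0.2645]
tool_rot: [0.0, 0.862, 0.507, 0.0]
contact_force: [-3.9, -0.6, 6.0]
gripper_width: 0.095
grasp_force: 61.1
```

```bash
python3 -c "
from h import *
rep()"
```

```text
t 16.57 p [0.5993 0.0525 0.2645] yaw(y) -29.01 az -31.11 r 0.0686 tilt [ 0.0008 -0.0005]
Q -0.241
F tool [-2.38 -3.13 -5.99] Ttool [ 0.36 -0.48 -0.41] grip 0.09486065551102316 61.122127175331116
```

Call:
{"method": "jog_arm", "body": {
  "motion": "0 -0.001 0 0 0 0 0.0047; 0 -0.002 -0.0001 0 0 0 0.0093; 0 -0.003 -0.0002 0 0 0 0.014; 0 -0.004 -0.0003 0 0 0 0.0186; 0 -0.0049 -0.0003 0 0 0 0.0233"
}}

```text
time: 17.2
tool_pos: [0.598, 0.0505, 0.2645]
tool_rot: [0.0, 0.87, 0.492, 0.0]
contact_force: [-4.5, -1.0, 5.1]
gripper_width: 0.098
grasp_force: 61.1
```

```bash
python3 -c "
from h import *
rep()"
```

```text
t 17.2 p [0.598  0.0505 0.2645] yaw(y) -31.01 az -33.14 r 0.0686 tilt [ 0.0009 -0.0004]
Q -0.242
F tool [-3.21 -3.31 -5.05] Ttool [ 0.39 -0.5  -0.47] grip 0.09795085616640975 61.11028075218201
```

Call:
{"method": "jog_arm", "body": {
  "motion": "0 -0.001 0 0 0 0 0.0047; 0 -0.002 -0.0001 0 0 0 0.0093; 0 -0.003 -0.0002 0 0 0 0.014; 0 -0.004 -0.0003 0 0 0 0.0186; 0 -0.0049 -0.0003 0 0 0 0.0233"
}}

```text
time: 17.82
tool_pos: [0.5966, 0.0485, 0.2645]
tool_rot: [0.0, 0.879, 0.477, 0.0]
contact_force: [-2.2, -0.9, 4.9]
gripper_width: 0.096
grasp_force: 61.1
```

```bash
python3 -c "
from h import *
rep()"
```

```text
t 17.82 p [0.5966 0.0485 0.2645] yaw(y) -33.01 az -35.17 r 0.0686 tilt [ 0.0009 -0.0004]
Q -0.287
F tool [-1.9  -1.36 -4.93] Ttool [ 0.39 -0.52 -0.42] grip 0.09635706665412291 61.095664501190186
```

Call:
{"method": "jog_arm", "body": {
  "motion": "0 -0.001 0 0 0 0 0.0047; 0 -0.002 -0.0001 0 0 0 0.0093; 0 -0.003 -0.0002 0 0 0 0.014; 0 -0.004 -0.0003 0 0 0 0.0186; 0 -0.0049 -0.0003 0 0 0 0.0233"
}}

```text
time: 18.45
tool_pos: [0.5952, 0.0465, 0.2645]
tool_rot: [0.0, 0.887, 0.462, 0.0]
contact_force: [-2.7, -0.8, 5.1]
gripper_width: 0.096
grasp_force: 61.1
```

```bash
python3 -c "
from h import *
rep()"
```

```text
t 18.45 p [0.5952 0.0465 0.2645] yaw(y) -35.02 az -37.19 r 0.0686 tilt [ 0.001  -0.0004]
Q -0.249
F tool [-2.2  -1.71 -5.1 ] Ttool [ 0.34 -0.47 -0.4 ] grip 0.09579779993346271 61.082786321640015
```

Call:
{"method": "jog_arm", "body": {
  "motion": "0 -0.001 0 0 0 0 0.0047; 0 -0.002 -0.0001 0 0 0 0.0093; 0 -0.003 -0.0002 0 0 0 0.014; 0 -0.004 -0.0003 0 0 0 0.0186; 0 -0.0049 -0.0003 0 0 0 0.0233"
}}

```text
time: 19.08
tool_pos: [0.5937, 0.0446, 0.2645]
tool_rot: [0.0, 0.895, 0.446, 0.0]
contact_force: [-2.5, -0.8, 5.2]
gripper_width: 0.096
grasp_force: 61.1
```

```bash
python3 -c "
from h import *
rep()"
```

```text
t 19.07 p [0.5937 0.0446 0.2645] yaw(y) -37.02 az -39.21 r 0.0686 tilt [ 0.0011 -0.0004]
Q -0.229
F tool [-2.12 -1.47 -5.17] Ttool [ 0.34 -0.47 -0.38] grip 0.0962052102725951 61.07866287231445
```

Call:
{"method": "jog_arm", "body": {
  "motion": "0 -0.001 0 0 0 0 0.0047; 0 -0.002 -0.0001 0 0 0 0.0093; 0 -0.003 -0.0002 0 0 0 0.014; 0 -0.004 -0.0003 0 0 0 0.0186; 0 -0.0049 -0.0003 0 0 0 0.0233"
}}

```text
time: 19.7
tool_pos: [0.5921, 0.0428, 0.2645]
tool_rot: [0.0, 0.903, 0.43, 0.0]
contact_force: [-2.2, -1.3, 4.7]
gripper_width: 0.095
grasp_force: 61.1
```

```bash
python3 -c "
from h import *
rep()"
```

```text
t 19.7 p [0.5921 0.0428 0.2645] yaw(y) -39.02 az -41.25 r 0.0686 tilt [ 0.0011 -0.0003]
Q -0.261
F tool [-2.36 -0.92 -4.73] Ttool [ 0.34 -0.49 -0.43] grip 0.09464443820465915 61.06900691986084
```

Call:
{"method": "jog_arm", "body": {
  "motion": "0 -0.001 0 0 0 0 0.0047; 0 -0.002 -0.0001 0 0 0 0.0093; 0 -0.003 -0.0002 0 0 0 0.014; 0 -0.004 -0.0003 0 0 0 0.0186; 0 -0.0049 -0.0003 0 0 0 0.0233"
}}

```text
time: 20.32
tool_pos: [0.5907, 0.0412, 0.2645]
tool_rot: [0.0, 0.91, 0.415, 0.001]
contact_force: [-1.0, -1.0, 4.0]
gripper_width: 0.095
grasp_force: 61.6
```

```bash
python3 -c "
from h import *
rep()"
```

```text
t 20.32 p [0.5907 0.0412 0.2645] yaw(y) -41.0 az -42.97 r 0.0686 tilt [0.002  0.0003]
Q -0.472
F tool [-1.36 -0.07 -3.96] Ttool [ 0.25 -0.29 -0.57] grip 0.09500041704608606 61.64489150047302
```

Call:
{"method": "jog_arm", "body": {
  "motion": "0 -0.0007 0 0 0 0 0.0035; 0 -0.0015 0 0 0 0 0.007; 0 -0.0015 0 0 0 0 0.007; 0 -0.0015 0 0 0 0 0.007; 0 -0.0015 0 0 0 0 0.007"
}}

```text
time: 20.95
tool_pos: [0.5905, 0.041, 0.2645]
tool_rot: [0.0, 0.912, 0.41, 0.001]
contact_force: [-0.4, 1.3, 5.4]
gripper_width: 0.097
grasp_force: 62.8
```

```bash
python3 -c "
from h import *
rep();rep()"
```

```text
t 20.95 p [0.5905 0.041  0.2645] yaw(y) -41.55 az -43.21 r 0.0686 tilt [0.0028 0.0008]
Q -0.812
F tool [ 0.67 -1.15 -5.45] Ttool [ 0.2  -0.1  -0.77] grip 0.096934658574703 62.823028564453125
t 20.95 p [0.5905 0.041  0.2645] yaw(y) -41.55 az -43.21 r 0.0686 tilt [0.0028 0.0008]
Q -0.812
F tool [ 0.67 -1.15 -5.45] Ttool [ 0.2  -0.1  -0.77] grip 0.096934658574703 62.823028564453125
```

Call:
{"method": "jog_arm", "body": {
  "motion": "0 0.0152 -0.0004 0 0 0 -0.0721; 0 0.0303 -0.0025 0 0 0 -0.1443; 0 0.045 -0.006 0 0 0 -0.2164; 0 0.0591 -0.0115 0 0 0 -0.2886; 0 0.0726 -0.018 0 0 0 -0.3607"
}}

```text
time: 21.58
tool_pos: [0.6075, 0.0727, 0.2645]
tool_rot: [0.001, 0.769, 0.639, -0.0]
contact_force: [-2.8, -4.1, 6.9]
gripper_width: 0.095
grasp_force: 61.1
```

Call:
{"method": "jog_arm", "body": {
  "motion": "0 0 0 0 0 0 0; 0 0 0 0 0 0 0; 0 0 0 0 0 0 0; 0 0 0 0 0 0 0; 0 0 0 0 0 0 0"
}}

```text
time: 22.2
tool_pos: [0.6076, 0.073, 0.2645]
tool_rot: [0.001, 0.77, 0.638, 0.0]
contact_force: [-1.6, -1.5, 4.9]
gripper_width: 0.093
grasp_force: 61.2
```

```bash
python3 - <<'E'
from h import *
rep()
grab_frame("scene")
for t in["pointer","scale_mid"]:
    for q in place_of("scene",t)[:1]:
        d=q["at"][:2]-A; print(t,q["at"],q["p"],np.degrees(np.arctan2(d[1],d[0])))
E
```

```text
t 22.2 p [0.6076 0.073  0.2645] yaw(y) -10.65 az -12.58 r 0.0688 tilt [ 0.0018 -0.001 ]
Q -0.245
F tool [-1.75 -1.3  -4.95] Ttool [ 0.32 -0.42 -0.37] grip 0.09344903823705912 61.217018365859985
pointer [0.6097, 0.0351, 0.1847] 0.71 -37.396135702431806
scale_mid [0.6234, 0.0592, 0.1801] 0.83 -19.15755997870509
```

Call:
{"method": "jog_arm", "body": {
  "motion": "40 0 0 0 0 0 0; 60 0 0 0 0 0 0; 60 0 0 0 0 0 0; 60 0 0 0 0 0 0; 60 0 0 0 0 0 0"
}}

```text
time: 22.98
tool_pos: [0.6071, 0.0736, 0.2632]
tool_rot: [-0.0, 0.77, 0.638, -0.0]
contact_force: [-0.8, -1.1, -0.1]
gripper_width: 0.6
grasp_force: 0.0
```

Call:
{"method": "jog_arm", "body": {
  "motion": "60 0 0 -0.04 0 0 0; 60 0 0 -0.1 0 0 0; 60 0 0 -0.18 0 0 0; 60 0 0 -0.24 0 0 0; 60 0 0 -0.24 0 0 0"
}}

```text
time: 23.6
tool_pos: [0.6083, 0.0736, 0.3889]
tool_rot: [0.003, 0.77, 0.639, 0.003]
contact_force: [0.8, 0.5, -0.2]
gripper_width: 0.6
grasp_force: 0.0
```

```bash
python3 - <<'E'
from h import *
import cv2
rep()
for c in["scene","wrist"]:
    f=grab_frame(c)
    for t in["pointer","scale_mid","jar","butter_dish","colander","measuring_cup"]:
        for q in place_of(c,t)[:1]:
            d=q["at"][:2]-A; print(c,t,np.round(q["at"],3),round(q["p"],2),np.degrees(np.arctan2(d[1],d[0])))
cv2.imwrite("pics/c.png",f["color"][:,:,::-1])
E
```

```text
t 23.6 p [0.6083 0.0736 0.3889] yaw(y) -10.64 az -12.0 r 0.0693 tilt [ 0.0086 -0.    ]
Q -0.047
F tool [0.63 0.67 0.19] Ttool [-0.03  0.   -0.  ] grip 0.6001584419036656 0.0
scene pointer [0.611 0.033 0.186] 0.62 -38.11053662505487
scene scale_mid [0.622 0.058 0.178] 0.84 -20.241067572040713
scene jar [ 0.64  -0.365  0.002] 0.59 -77.6171838391031
scene butter_dish [ 0.418 -0.388  0.001] 0.56 -104.40399053293733
scene colander [ 0.409  0.382 -0.004] 0.65 114.15226326715522
scene measuring_cup [0.686 0.03  0.001] 0.75 -21.70609815397507
wrist pointer [0.611 0.032 0.188] 0.81 -38.51998965187249
wrist scale_mid [0.624 0.055 0.18 ] 0.8 -21.587885830697314
wrist jar [ 0.637 -0.366  0.   ] 0.52 -77.95613645377901
wrist colander [ 0.638 -0.363  0.001] 0.26 -77.78215500676264
wrist measuring_cup [ 0.684  0.027 -0.006] 0.84 -23.015352658181772
```

View pics/c.png

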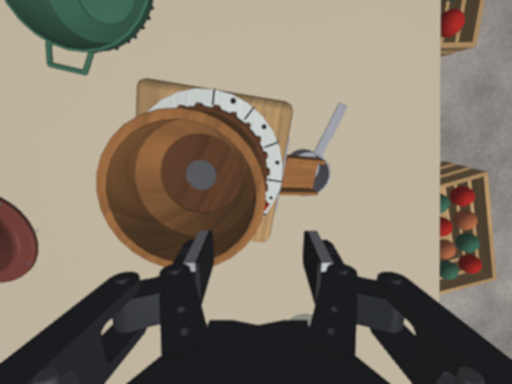

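The wrist picture shows the fingers clear of the cup, the pointer tip near (266,208), and the measuring cup in place under the chute at (308,170). The loose things measure where they stood at the start.

```bash
python3 -c "
from plant import *
print(job_done())"
```

```text
the job is handed in; nothing more can be done
None
```

I turned the hopper clockwise until the stones just touched (torque rose about 0.57 N m above drag, roughly 10 N between them), turned it back about 30° and let go. None of the four loose items I measured had moved, and the job is handed in, but I got no verdict back.

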